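# Fill the chocolate assortment tray

### The job

Fill the chocolate assortment: from the baking mat take the four chocolate pastries (eclair, loaf cake, brownie, tartlet) and set each one, right way up and flat, into the white liner of its own shape on the black catering tray - long for the eclair, rectangular for the loaf cake, square for the brownie, round for the tartlet. Set them down rather than dropping them. The caramel eclair and the custard tartlet are for another tray: leave them lying undisturbed where they are.

Things in the scene. Friction and masses are not known exactly. Their poses are not given: they have to be found in the camera images.
- eclair_choc_c (a point): Eclair with rounded ends, 125 long (own y) x 36 wide (own x) x 34 high, golden-brown body, dark chocolate glaze with a thin cream-coloured zigzag on top. About 90 g. Lies flat, right way up, on the pale grey-blue baking mat (mat top 3 mm above the bench). The point is its centre, 17 mm above its underside; z up. Belongs in the long liner.
- loaf_c (a point): Mini chocolate loaf cake, dark brown, 96 long (own y) x 50 wide (own x) x 43 high, a cream-coloured stripe along its top and a few dark chips. About 160 g. Lies flat on the baking mat (top 3 mm above the bench). The point is on its centre line, 22 mm above its underside; z up. Belongs in the rectangular liner.
- brownie_c (a point): Square chocolate brownie, dark brown, 56 x 56 x 33 high, pale nut pieces on top. About 90 g. Lies on the baking mat (top 3 mm above the bench). The point is its centre, 17 mm above its underside; x and y square to its sides; z up. Belongs in the square liner.
- tart_choc_c (a point): Round straight-sided tartlet, 62 diameter x 28 high, golden pastry shell, dark chocolate filling and three little pale brown nuts on top. About 80 g. Stands on the baking mat (mat top 3 mm above the bench). The point is its centre, 14 mm above its underside; z up. Belongs in the round liner.
- eclair_caramel_c (a point): Eclair with rounded ends, 125 long (own y) x 36 wide (own x) x 34 high, golden-brown body, pale caramel-yellow glaze with a thin cream-coloured zigzag on top. About 90 g. Lies flat, right way up, on the pale grey-blue baking mat (mat top 3 mm above the bench). The point is its centre, 17 mm above its underside; z up. A look-alike, not chocolate: it stays where it lies.
- tart_custard_c (a point): Round straight-sided tartlet, 62 diameter x 28 high, golden pastry shell, yellow custard filling and three little red berries on top. About 80 g. Stands on the baking mat (mat top 3 mm above the bench). The point is its centre, 14 mm above its underside; z up. A look-alike, not chocolate: it stays where it lies.
- liner_long: White pleated card liner, long and narrow, fixed in the black tray. Inside 146 (own y) x 58 (own x). Wall 2 mm thick; rim only 10 mm above its underside: hold the pastry by its upper part, fingertips above the rim. Floor 2 mm thick: the pastry rests 2 mm above this origin, which is the centre of the liner's underside; z up. For the chocolate eclair, lying lengthwise.
- liner_loaf: White pleated card liner, rectangular, broader and shorter than the long one, fixed in the black tray. Inside 116 (own y) x 72 (own x). Wall 2 mm thick; rim only 10 mm above its underside: hold the pastry by its upper part, fingertips above the rim. Floor 2 mm thick: the pastry rests 2 mm above this origin, which is the centre of the liner's underside; z up. For the loaf cake, lengthwise.
- liner_square: White pleated card liner, square, fixed in the black tray. Inside 78 x 78. Wall 2 mm thick; rim only 10 mm above its underside: hold the pastry by its upper part, fingertips above the rim. Floor 2 mm thick: the pastry rests 2 mm above this origin, which is the centre of the liner's underside; x, y square to its sides. For the brownie, sides parallel.
- liner_round: White pleated card liner, round, fixed in the black tray. Inside diameter 84. Wall 2 mm thick; rim only 10 mm above its underside: hold the pastry by its upper part, fingertips above the rim. Floor 2 mm thick: the pastry rests 2 mm above this origin, which is the centre of the liner's underside. For the chocolate tartlet. Liners stand two by two, centres 110 mm (x) and 160 mm (y) apart.
There are look-alikes about, which are no part of the job. What is shaped like the part that bears eclair_choc_c but green is not meant.

How it is judged:
By the outcome, as a careful person would: the job done as asked, in the order asked, and still so for the second after the job is handed in, with the robot touching nothing.
It also fails if it takes over 109 s, if anything falls off the work surface, if the arm or the gripper's body presses on something with over 40 N, if the wrist force passes 120 N, or if a joint passes its speed limit or range.

### The arm

A 6-joint arm with a two-finger parallel gripper is mounted at the origin on the work surface. World frame = base frame: x ahead of the robot, y to its left, z up, the work surface at z = 0. Lengths are in m, angles in rad, forces in N, time in s.
With the tool pointing down it reaches from about 0.325 to 0.85 m from the base axis. Payload 4.4 kg.
Tool frame: the origin (TCP) lies midway between the tips of the shut fingers; the grasp point (between the pads) lies 19 mm behind it; z points along the fingers, y is the line along which they close (so a half turn about z gives the same grasp; the last joint's range is limited). The gripper opens to 94 mm and grips with 3 to 60 N. Pads are 16 mm wide; open, the fingers measure 119 mm over their backs; the gripper's body (75 mm by 177 mm) begins 78 mm behind the grasp point.
Start: joints at [0.981, 0.207, 1.542, -0, 1.393, -0.15], TCP at [0.245, 0.52, 0.205] pointing down, gripper open.
Joint ranges: [-2.73, 2.73], [-0.86, 2.22], [0.23, 2.46], [-1.11, 4.25], [0.08, 2.63], [-2.82, 2.82]. Speed limits (rad/s): [2.79, 2.79, 3.14, 3.14, 3.14, 3.14].

### API

Orientations are given as a rotation vector (axis times angle).
In Python, from workcell import get_state, camera, calibration, bot, trace, place_of gives the robot as it stands.
- The arm moves only by the tool drive_tool, never from a script. Its argument "increments" is a list of rows, each an object with "turn": the turn, a rotation vector about the world's x, y, z in rad, a list of three; "translation": the shift along the world's x, y, z in mm, a list of three; "fingers": the gripper command: -1 is fully open, 1 is shut, values between are in proportion. In form: [{"turn": [ax, ay, az], "translation": [tx, ty, tz], "fingers": fingers}, ...]. A call has 1 to 12 rows; each row is the pose to reach, as a shift and turn from the pose commanded when the call began; what a row does not reach only later rows make up. A row lasts 1/12 s, in which the tool goes at most 41.7 mm and 7.16 degrees, less where a joint would pass 70% of its speed; a pose out of reach is approached as far as the arm can. A call with a gripper value outside its range is refused whole. The fingers move at their own pace and stop on an object; "grip_force" is the grip in N (left out, the last holds). Time passes only in rows, so rows that repeat a pose let the fingers close. It gives the time, the measured TCP pose, the force, the opening and the grip force at its end, in the units of the state.
- get_state(): the state, without advancing time (a new reading comes with each control period).
- camera(name): name is "scene" or "side" or "wrist"; returns (picture, depth): 400x640x3 uint8, blue, green, red; 400x640 float32, m along the optical axis (not along the pixel's ray), 0 where there is no reading.
- calibration(name): a dict with "vertical_fov" (degrees; the focal length in pixels is half the picture's height over the tangent of half this angle, whatever the lens; pixels are square), "cx", "cy" (the principal point, pixels), "T" (4x4, takes a point from camera to world coordinates). Camera axes: x right, y down, z forward; pixel columns grow to the right and rows downward; lengths in m; the calibration is good to about 2 mm. The wrist camera is an equidistant fisheye: a pixel r from the principal point sees the ray r / f radians off the axis. A picture is of the moment at which its call begins: read the wrist's pose just before it. calibration takes no time and is no camera call; for the wrist camera it gives the pose at the moment of the call.
- bot.sign_off(): hands the job in; it is judged then, once.
Trained networks look in the newest picture that a camera, given by its name, has taken for a name from the list of things; names that differ only in an ending like _2 or _b are one class to them, and where a whole thing is asked for, a point or a joint stands for the part that bears it (a point fixed in the world has none). Each returns a list of dicts, best first, with "conf" (0 to 1); they miss things now and then, are a little off and sometimes report something else, mostly with a low value. They report only what shows in the picture. A call takes as long as a camera call. They do not tell look-alikes from the thing itself.
- trace(target, camera): "mask" (400x640 bool, what is visible of it) and "bbox" ([left, top, width, height] in pixels, round what is visible of it).
- place_of(target, camera): "centre" ([column, row] in pixels: a listed point, or the origin of a listed thing).
The state is a dict: "time_s": time; "qpos": joint angles; "qd": joint speeds; "joint_torque": joint torques, N m; "position": TCP position; "ee_rot": TCP orientation; "wrist_force": force on the tool from outside, world axes, zero at the start; "torque": the same for the moment, N m; "finger_gap": finger opening in m; "finger_force": force on a finger pad.
Only numpy, scipy, OpenCV 4.12 (cv2) and the standard library are available. Lean on these libraries where they do the work, as an engineer would, in place of code of your own. Each camera call takes 0.05 s, during which the arm holds its last target. There are 200 camera calls.

## Working session

There is one attempt and no reset: what is moved stays moved. The work goes in short steps, Python scripts to look and compute and a tool call to move; the robot and the scene stay as the last step left them, time stands still between calls to the robot, and variables do not carry over. Pictures are saved under pics/ and viewed, at most 14 in all, crops included, and the job is handed in when it is done.

Besides the shell and the picture viewer there is one more tool, called by a JSON object that holds its "method" and its "body". drive_tool: Moves the arm, as the interface text tells. Its arguments: {"type":"object","properties":{"increments":{"type":"array","items":{"type":"object","properties":{"turn":{"type":"array","items":{"type":"number"}},"translation":{"type":"array","items":{"type":"number"}},"fingers":{"type":"number"}}}},"grip_force":{"type":"number"}},"required":["increments"]}

```bash
mkdir -p pics; ls; python3 - <<'E'
from workcell import *
import cv2, numpy as np
for n in ("scene","side"):
    im,d=camera(n); cv2.imwrite(f"pics/{n}0.png",im); np.savez(f"{n}0.npz",im=im,d=d)
    c=calibration(n); print(n,c["vertical_fov"],c["cx"],c["cy"],np.round(c["T"],3).tolist())
s=get_state(); print(s["time_s"],s["position"],s["ee_rot"],s["finger_gap"])
E
```

```text
pics
scene 49.772568474226034 322.23809292770545 201.19643885395294 [[0.462, 0.742, -0.486, 1.038], [0.887, -0.383, 0.259, -0.215], [0.006, -0.55, -0.835, 1.069], [0.0, 0.0, 0.0, 1.0]]
side 53.428920917579646 317.5523902928999 201.44064170892588 [[0.932, -0.223, 0.285, 0.154], [-0.361, -0.52, 0.774, -0.72], [-0.024, -0.824, -0.565, 0.632], [0.0, 0.0, 0.0, 1.0]]
0.1 [0.24442268 0.5196846  0.2044268 ] [-6.85138810e-01 -3.06524137e+00  2.93507777e-03] 0.09403676621170344
```

View pics/scene0.png

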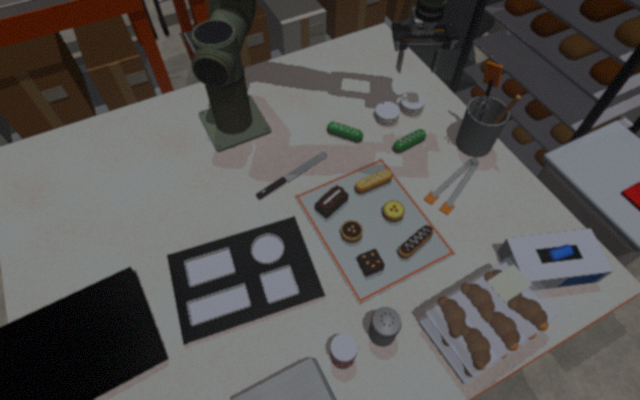

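View pics/side0.png

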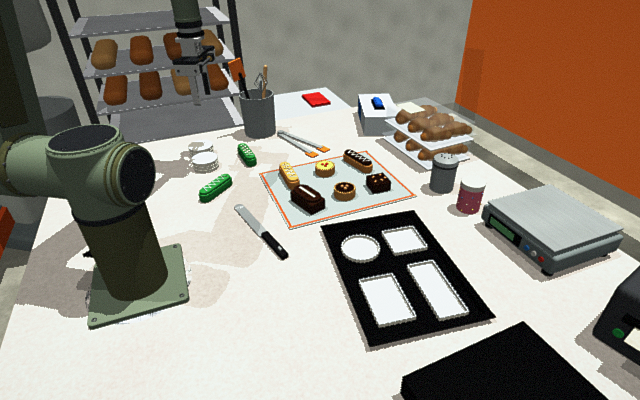

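The scene view shows the chocolate eclair at (415,241), caramel eclair at (373,180), loaf at (331,201), chocolate tart at (351,231), custard tart at (393,210) and brownie at (371,262). The liners are loaf (209,266), round (268,248), long (218,303) and square (281,284). Two green look-alikes lie outside the mat.

```bash
cat > h.py <<'E'
from workcell import *
import cv2, numpy as np
def pts(n,d,c,m):
    f=200/np.tan(np.radians(c["vertical_fov"]/2)); v,u=np.nonzero(m&(d>0)); z=d[v,u]
    x,y=(u-c["cx"])/f,(v-c["cy"])/f
    if n=="wrist":
        r=np.hypot(x,y)+1e-9; t=np.tan(r)/r; x,y=x*t,y*t
    P=np.c_[x*z,y*z,z]; return P@c["T"][:3,:3].T+c["T"][:3,3]
def ray(n,c,uv,h):
    f=200/np.tan(np.radians(c["vertical_fov"]/2)); x,y=(uv[0]-c["cx"])/f,(uv[1]-c["cy"])/f
    if n=="wrist":
        r=np.hypot(x,y)+1e-9; t=np.tan(r)/r; x,y=x*t,y*t
    D=c["T"][:3,:3]@[x,y,1]; o=c["T"][:3,3]; return o+D*(h-o[2])/D[2]
H=dict(eclair_choc_c=.020,loaf_c=.025,brownie_c=.020,tart_choc_c=.017,tart_custard_c=.017,eclair_caramel_c=.02,liner_long=.003,liner_loaf=.003,liner_square=.003,liner_round=.003)
def survey(n,names=H):
    c=calibration(n); im,d=camera(n)
    for k in names:
        for r in trace(k,n)[:6]:
            if r["conf"]<.3: continue
            m=cv2.erode(r["mask"].astype(np.uint8),np.ones((2,2)))>0
            P=pts(n,d,c,m)
            if len(P)<20: continue
            top=np.percentile(P[:,2],97)
            # top-band footprint
            Q=P[P[:,2]>top-.012][:,:2].astype(np.float32)
            (x,y),(w,h),a=cv2.minAreaRect(Q)
            print(n,k,"trace %.2f"%r["conf"],r["bbox"],"rect",np.round([x,y,w,h],3),"ang %.1f top %.3f n %d"%(a,top,len(P)))
        for r in place_of(k,n)[:3]:
            if r["conf"]>.3: print("   place %.2f"%r["conf"],np.round(r["centre"]),np.round(ray(n,c,r["centre"],H[k]),4)[:2])
    return im,d,c
E
python3 - <<'E'
from h import *
for n in ("scene","side"): survey(n)
E
```

```text
scene eclair_choc_c trace 0.95 [326.9, 123.8, 36.5, 20.9] rect [0.221 0.302 0.114 0.034] ang 40.1 top 0.037 n 449
scene eclair_choc_c trace 0.94 [399.7, 223.1, 36.5, 36.7] rect [0.667 0.274 0.03  0.118] ang 13.9 top 0.041 n 478
scene eclair_choc_c trace 0.90 [391.0, 125.0, 36.7, 26.7] rect [0.352 0.465 0.03  0.114] ang 5.8 top 0.037 n 402
   place 0.95 [408. 139.] [0.3429 0.468 ]
   place 0.58 [414. 241.] [0.6606 0.2743]
scene loaf_c trace 0.57 [315.0, 182.2, 33.3, 36.4] rect [0.446 0.133 0.044 0.088] ang 23.5 top 0.049 n 567
   place 0.63 [332. 196.] [0.426  0.1435]
scene brownie_c trace 0.80 [354.6, 249.2, 32.2, 27.9] rect [0.663 0.135 0.056 0.054] ang 87.2 top 0.039 n 478
   place 0.85 [368. 263.] [0.6584 0.128 ]
   place 0.31 [415. 242.] [0.6643 0.2748]
scene tart_choc_c trace 0.79 [342.5, 221.6, 23.3, 20.4] rect [0.557 0.137 0.056 0.057] ang 61.1 top 0.035 n 374
   place 0.79 [351. 232.] [0.5549 0.1344]
scene tart_custard_c trace 0.78 [383.5, 202.9, 21.9, 17.5] rect [0.553 0.275 0.055 0.057] ang 60.2 top 0.036 n 335
   place 0.96 [392. 212.] [0.551 0.273]
   place 0.63 [372. 183
[... 2000 characters left out ...]
c trace 0.82 [278.4, 163.6, 21.0, 26.1] rect [0.429 0.25  0.028 0.146] ang 0.2 top 0.041 n 267
   place 0.77 [290. 178.] [0.4321 0.2665]
side liner_long trace 0.62 [410.0, 258.0, 57.3, 61.3] rect [ 0.579 -0.264  0.153  0.07 ] ang 83.8 top 0.017 n 1825
   place 0.91 [435. 286.] [ 0.5849 -0.2527]
   place 0.86 [386. 299.] [ 0.4732 -0.245 ]
side liner_square trace 0.58 [383.1, 227.6, 45.6, 29.1] rect [ 0.596 -0.106  0.086  0.083] ang 82.9 top 0.017 n 832
   place 0.70 [402. 243.] [ 0.5954 -0.1047]
side liner_round trace 0.83 [340.2, 232.0, 39.3, 30.6] rect [ 0.488 -0.091  0.09   0.086] ang 77.3 top 0.017 n 783
   place 0.95 [364. 250.] [ 0.4984 -0.0934]
   place 0.34 [289. 176.] [0.4396 0.3044]
```

Both cameras agree to within a few mm. I'll look closer with the wrist camera over the mat.

{"method": "drive_tool", "body": {"increments": [{"turn": [0,0,0],"translation": [0,0,40],"fingers": -1},{"turn": [0,0,-0.1],"translation": [0,-20,75],"fingers": -1},{"turn": [0,0,-0.89],"translation": [270,-320,125],"fingers": -1},{"turn": [0,0,-0.89],"translation": [270,-320,125],"fingers": -1},{"turn": [0,0,-0.89],"translation": [270,-320,125],"fingers": -1},{"turn": [0,0,-0.89],"translation": [270,-320,125],"fingers": -1},{"turn": [0,0,-0.89],"translation": [270,-320,125],"fingers": -1},{"turn": [0,0,-0.89],"translation": [270,-320,125],"fingers": -1},{"turn": [0,0,-0.89],"translation": [270,-320,125],"fingers": -1},{"turn": [0,0,-0.89],"translation": [270,-320,125],"fingers": -1},{"turn": [0,0,-0.89],"translation": [270,-320,125],"fingers": -1},{"turn": [0,0,-0.89],"translation": [270,-320,125],"fingers": -1}]}}

```text
time_s: 3.2
position: [0.5167, 0.1976, 0.331]
ee_rot: [1.94, 2.469, 0.001]
wrist_force: [-0.0, 1.1, -0.3]
finger_gap: 0.094
finger_force: 0.0
```

{"method": "drive_tool", "body": {"increments": [{"turn": [0,0,0],"translation": [0,0,0],"fingers": -1},{"turn": [0,0,0],"translation": [0,0,0],"fingers": -1},{"turn": [0,0,0],"translation": [0,0,0],"fingers": -1},{"turn": [0,0,0],"translation": [0,0,0],"fingers": -1}]}}

```text
time_s: 3.53
position: [0.5139, 0.2013, 0.3302]
ee_rot: [-1.936, -2.473, 0.0]
wrist_force: [-0.2, 0.4, -0.3]
finger_gap: 0.094
finger_force: 0.0
```

```bash
python3 - <<'E'
from h import *
im,d,c=survey("wrist"); cv2.imwrite("pics/w1.png",im); print(np.round(c["T"],3).tolist(),c["vertical_fov"])
s=get_state(); print(s["time_s"],s["position"],s["ee_rot"],s["qpos"])
E
```

```text
wrist eclair_choc_c trace 0.97 [250.8, 0.0, 27.1, 25.6] rect [0.352 0.43  0.031 0.041] ang 5.9 top 0.036 n 533
wrist eclair_choc_c trace 0.85 [411.2, 107.2, 29.5, 80.0] rect [0.659 0.279 0.034 0.122] ang 14.7 top 0.039 n 1681
wrist eclair_choc_c trace 0.71 [143.8, 51.4, 64.3, 43.5] rect [0.221 0.304 0.114 0.031] ang 39.3 top 0.036 n 1294
   place 0.94 [424. 147.] [0.6582 0.2755]
   place 0.94 [173.  76.] [0.2215 0.2986]
wrist loaf_c trace 0.64 [256.9, 164.7, 35.9, 62.1] rect [0.44  0.136 0.047 0.094] ang 18.9 top 0.048 n 1856
   place 0.76 [275. 197.] [0.4425 0.1364]
   place 0.56 [426. 146.] [0.659  0.2782]
wrist brownie_c trace 0.79 [379.4, 205.0, 41.4, 38.1] rect [0.612 0.161 0.068 0.151] ang 63.1 top 0.039 n 971
   place 0.70 [398. 227.] [0.656  0.1336]
wrist tart_choc_c trace 0.71 [321.4, 188.0, 39.0, 41.2] rect [0.551 0.138 0.06  0.06 ] ang 38.0 top 0.036 n 1144
   place 0.65 [337. 210.] [0.5468 0.1375]
   place 0.65 [428. 146.] [0.6648 0.2788]
wrist tart_custard_c trace 0.84 [341.0, 109.0, 40.3, 35.0] rect [0.548 0.277 0.058 0.059] ang 15.5 top 0.036 n 1141
wrist tart_custard_
[... 801 characters left out ...]
[311.1, 334.6, 36.5, 11.0] rect [ 0.606 -0.147  0.072  0.031] ang 13.4 top 0.016 n 221
   place 0.84 [331. 325.] [ 0.5981 -0.1039]
wrist liner_round trace 0.90 [262.0, 291.3, 37.1, 14.7] rect [ 0.484 -0.065  0.08   0.039] ang 13.5 top 0.016 n 473
   place 0.91 [278. 307.] [ 0.4865 -0.0867]
   place 0.44 [258. 362.] [ 0.4667 -0.2544]
   place 0.42 [360. 129.] [0.5516 0.275 ]
[[0.971, 0.232, 0.062, 0.495], [0.24, -0.937, -0.255, 0.275], [-0.001, 0.262, -0.965, 0.51], [0.0, 0.0, 0.0, 1.0]] 65.70646984690485
4.5833 [0.51484211 0.20025127 0.33043046] [-1.93840594e+00 -2.47228168e+00  1.26609749e-05] [ 2.14270382e-01  9.07965060e-02  1.41918229e+00 -3.91039936e-06
  1.63162109e+00 -2.66406611e-02]
```

View pics/w1.png

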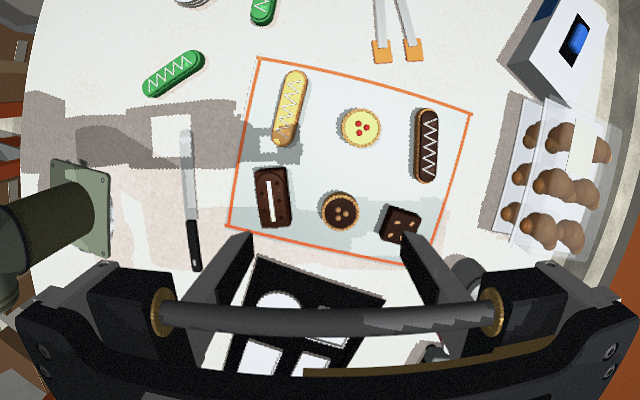

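The wrist view confirms the layout: chocolate eclair at (426,146), loaf (272,197), chocolate tart (340,211), brownie (400,225). Going for the eclair first.

{"method": "drive_tool", "body": {"grip_force": 12, "increments": [{"turn": [0,0,0.01],"translation": [145,76,-100],"fingers": -0.5},{"turn": [0,0,0.01],"translation": [145,76,-100],"fingers": -0.5},{"turn": [0,0,0.01],"translation": [145,76,-100],"fingers": -0.5},{"turn": [0,0,0.01],"translation": [145,76,-100],"fingers": -0.5},{"turn": [0,0,0.01],"translation": [145,76,-100],"fingers": -0.5},{"turn": [0,0,0.01],"translation": [145,76,-250],"fingers": -0.5},{"turn": [0,0,0.01],"translation": [145,76,-250],"fingers": -0.5},{"turn": [0,0,0.01],"translation": [145,76,-250],"fingers": -0.5},{"turn": [0,0,0.01],"translation": [145,76,-250],"fingers": -0.5},{"turn": [0,0,0.01],"translation": [145,76,-250],"fingers": -0.5},{"turn": [0,0,0.01],"translation": [145,76,-250],"fingers": -0.5},{"turn": [0,0,0.01],"translation": [145,76,-250],"fingers": -0.5}]}}

```text
time_s: 5.58
position: [0.6616, 0.2768, 0.083]
ee_rot: [1.925, 2.48, 0.005]
wrist_force: [0.5, 1.2, -0.0]
finger_gap: 0.0705
finger_force: 0.0
```

```bash
python3 - <<'E'
from h import *
im,d,c=survey("wrist",["eclair_choc_c"]); cv2.imwrite("pics/w2.png",im)
s=get_state(); print(s["time_s"],s["position"],s["ee_rot"],s["wrist_force"])
E
```

```text
wrist eclair_choc_c trace 0.94 [54.3, 0.0, 37.7, 26.9] rect [0.352 0.419 0.032 0.022] ang 1.4 top 0.036 n 760
wrist eclair_choc_c trace 0.87 [0.9, 73.6, 26.4, 51.0] rect [0.257 0.323 0.048 0.025] ang 81.6 top 0.035 n 885
wrist eclair_choc_c trace 0.63 [300.5, 136.9, 50.8, 150.4] rect [0.661 0.281 0.035 0.119] ang 13.5 top 0.039 n 5938
wrist eclair_choc_c trace 0.54 [69.2, 239.5, 59.2, 45.4] rect [0.486 0.225 0.219 0.027] ang 41.6 top 0.047 n 1105
   place 0.63 [328. 214.] [0.6625 0.2784]
   place 0.61 [286. 342.] [0.6556 0.1367]
5.7333 [0.66237768 0.27703048 0.08454104] [1.92343057 2.47893806 0.00844635] [ 0.50248212 -0.51772644 -0.06826036]
```

View pics/w2.png

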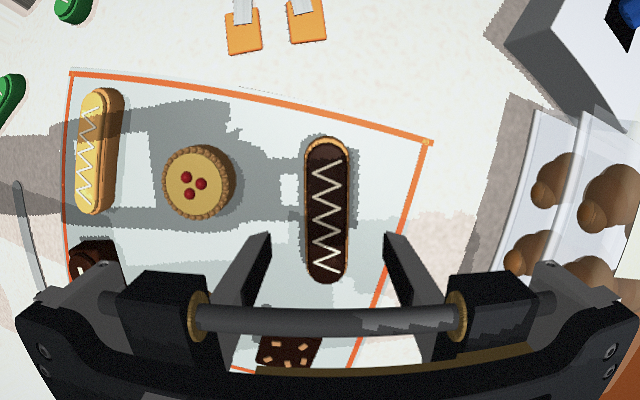

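Wrist view: eclair at (326,212) is between the fingers at (255,260) and (400,260). Going down.

{"method": "drive_tool", "body": {"increments": [{"turn": [0,0,0],"translation": [0,3,-35],"fingers": -0.5},{"turn": [0,0,0],"translation": [0,3,-60],"fingers": -0.5},{"turn": [0,0,0],"translation": [0,3,-66],"fingers": -0.5},{"turn": [0,0,0],"translation": [0,3,-66],"fingers": -0.5},{"turn": [0,0,0],"translation": [0,3,-66],"fingers": -0.5}]}}

```text
time_s: 6.15
position: [0.6609, 0.2796, 0.0161]
ee_rot: [1.925, 2.481, 0.003]
wrist_force: [0.4, 0.2, 0.4]
finger_gap: 0.0703
finger_force: 0.0
```

```bash
python3 - <<'E'
from h import *
s=get_state(); print(s["time_s"],s["position"],s["ee_rot"],s["wrist_force"])
E
```

```text
6.15 [0.66088048 0.27959459 0.01613404] [1.92514892 2.48101263 0.00284775] [0.41603568 0.17229197 0.41639839]
```

{"method": "drive_tool", "body": {"increments": [{"turn": [0,0,0],"translation": [0,0,0],"fingers": 0.6},{"turn": [0,0,0],"translation": [0,0,0],"fingers": 0.6},{"turn": [0,0,0],"translation": [0,0,0],"fingers": 0.6},{"turn": [0,0,0],"translation": [0,0,0],"fingers": 0.6},{"turn": [0,0,0],"translation": [0,0,0],"fingers": 0.6},{"turn": [0,0,0],"translation": [0,0,0],"fingers": 0.6},{"turn": [0,0,0],"translation": [0,0,0],"fingers": 0.6}]}}

```text
time_s: 6.73
position: [0.6601, 0.2794, 0.0149]
ee_rot: [1.926, 2.482, 0.001]
wrist_force: [0.1, -0.4, 1.2]
finger_gap: 0.0358
finger_force: 12.0
```

{"method": "drive_tool", "body": {"increments": [{"turn": [0,0,0],"translation": [0,0,20],"fingers": 0.6},{"turn": [0,0,0],"translation": [0,0,60],"fingers": 0.6},{"turn": [0,0,0],"translation": [0,0,100],"fingers": 0.6},{"turn": [0,0,-0.1],"translation": [-10,-40,120],"fingers": 0.6},{"turn": [0,0,-0.37],"translation": [-82,-542,120],"fingers": 0.6},{"turn": [0,0,-0.37],"translation": [-82,-542,120],"fingers": 0.6},{"turn": [0,0,-0.37],"translation": [-82,-542,120],"fingers": 0.6},{"turn": [0,0,-0.37],"translation": [-82,-542,120],"fingers": 0.6},{"turn": [0,0,-0.37],"translation": [-82,-542,120],"fingers": 0.6},{"turn": [0,0,-0.37],"translation": [-82,-542,120],"fingers": 0.6},{"turn": [0,0,-0.37],"translation": [-82,-542,120],"fingers": 0.6},{"turn": [0,0,-0.37],"translation": [-82,-542,120],"fingers": 0.6}]}}

```text
time_s: 7.73
position: [0.6021, -0.0887, 0.1335]
ee_rot: [-2.349, -2.085, 0.001]
wrist_force: [0.9, 0.1, -0.6]
finger_gap: 0.0359
finger_force: 12.0
```

{"method": "drive_tool", "body": {"increments": [{"turn": [0,0,0],"translation": [-25,-174,0],"fingers": 0.6},{"turn": [0,0,0],"translation": [-25,-174,0],"fingers": 0.6},{"turn": [0,0,0],"translation": [-25,-174,0],"fingers": 0.6},{"turn": [0,0,0],"translation": [-25,-174,0],"fingers": 0.6},{"turn": [0,0,0],"translation": [-25,-174,0],"fingers": 0.6},{"turn": [0,0,0],"translation": [-25,-174,-35],"fingers": 0.6},{"turn": [0,0,0],"translation": [-25,-174,-35],"fingers": 0.6},{"turn": [0,0,0],"translation": [-25,-174,-35],"fingers": 0.6}]}}

```text
time_s: 8.4
position: [0.5757, -0.2593, 0.0959]
ee_rot: [-2.344, -2.08, 0.003]
wrist_force: [-0.4, 0.1, -1.1]
finger_gap: 0.036
finger_force: 12.0
```

```bash
python3 - <<'E'
from h import *
for n,L in (("scene",[(218,303),(209,266),(268,248),(281,284)]),("side",[(435,286),(386,299),(364,250),(402,243)])):
    q=np.load(n+"0.npz"); c=calibration(n)
    for u,v in L:
        m=np.zeros((400,640),bool); m[v-3:v+4,u-3:u+4]=1
        print(n,u,v,np.median(pts(n,q["d"],c,m),0).round(4))
s=get_state(); print(s["time_s"],s["position"],s["ee_rot"],s["wrist_force"])
im,d,c=survey("wrist",["eclair_choc_c","liner_long","liner_round","liner_square","liner_loaf"]); cv2.imwrite("pics/w3.png",im)
im,d,c=survey("scene",["liner_long","eclair_choc_c"]); cv2.imwrite("pics/s3.png",cv2.resize(im[200:360,140:380],None,fx=2.5,fy=2.5))
E
```

```text
scene 218 303 [ 0.5738 -0.2646  0.0078]
scene 209 266 [ 0.4647 -0.2506  0.0073]
scene 268 248 [ 0.488  -0.0884  0.007 ]
scene 281 284 [ 0.5998 -0.1005  0.0068]
side 435 286 [ 0.5817 -0.2555  0.008 ]
side 386 299 [ 0.4696 -0.2479  0.0082]
side 364 250 [ 0.4957 -0.0975  0.0087]
side 402 243 [ 0.5899 -0.1102  0.0085]
8.4 [ 0.57567761 -0.25925815  0.09586337] [-2.3444785  -2.0803184   0.00280852] [-0.42359839  0.08501485 -1.11013494]
wrist eclair_choc_c trace 0.77 [293.0, 144.6, 65.4, 168.7] rect [ 0.577 -0.248  0.099  0.035] ang 83.3 top 0.120 n 8950
   place 0.66 [326. 249.] [ 0.5699 -0.2947]
wrist liner_long trace 0.97 [292.2, 121.4, 81.2, 170.0] rect [ 0.578 -0.264  0.151  0.063] ang 82.5 top 0.016 n 2412
wrist liner_round trace 0.78 [166.8, 0.0, 92.7, 87.3] rect [ 0.489 -0.093  0.086  0.089] ang 73.8 top 0.015 n 6387
   place 0.64 [211.  35.] [ 0.4883 -0.0863]
   place 0.53 [333.  33.] [ 0.5982 -0.1049]
wrist liner_square trace 0.81 [279.0, 0.0, 104.3, 83.6] rect [ 0.598 -0.11   0.076  0.086] ang 83.3 top 0.015 n 7621
   place 0.79 [332.  32.] [ 0.5977 -0.1035]
wrist liner_loaf trace 0.97 [168.6, 143.4, 88.9, 131.0] rect [ 0.469 -0.252  0.127  0.078] ang 82.6 top 0.015 n 9374
   place 0.80 [213. 207.] [ 0.4655 -0.2481]
scene liner_long trace 0.76 [189.0, 286.3, 65.2, 41.8] rect [ 0.585 -0.264  0.15   0.061] ang 85.7 top 0.016 n 817
   place 0.75 [219. 306.] [ 0.5812 -0.2655]
scene eclair_choc_c trace 0.79 [186.0, 275.6, 56.0, 27.7] rect [ 0.584 -0.262  0.069  0.109] ang 21.7 top 0.125 n 235
scene eclair_choc_c trace 0.76 [328.7, 122.3, 35.1, 23.0] rect [0.224 0.303 0.113 0.037] ang 36.2 top 0.037 n 415
scene eclair_choc_c trace 0.57 [393.0, 126.1, 32.0, 25.8] rect [0.353 0.466 0.029 0.112] ang 5.8 top 0.037 n 384
   place 0.98 [342. 134.] [0.2247 0.289 ]
   place 0.87 [212. 290.] [ 0.5387 -0.2655]
   place 0.60 [409. 138.] [0.3402 0.4721]
```

View pics/w3.png

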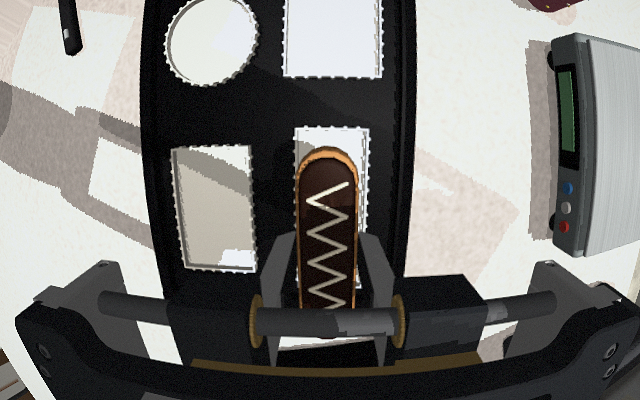

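Held eclair (328,230) lines up over the long liner (331,200). Lower it.

{"method": "drive_tool", "body": {"increments": [{"turn": [0,0,-0.008],"translation": [2,-3,-25],"fingers": 0.6},{"turn": [0,0,-0.008],"translation": [2,-3,-50],"fingers": 0.6},{"turn": [0,0,-0.008],"translation": [2,-3,-65],"fingers": 0.6},{"turn": [0,0,-0.008],"translation": [2,-3,-71],"fingers": 0.6},{"turn": [0,0,-0.008],"translation": [2,-3,-71],"fingers": 0.6},{"turn": [0,0,-0.008],"translation": [2,-3,-71],"fingers": 0.6}]}}

```text
time_s: 9.7
position: [0.5804, -0.2642, 0.0281]
ee_rot: [2.358, 2.076, 0.0]
wrist_force: [0.3, 0.1, -0.8]
finger_gap: 0.0359
finger_force: 12.0
```

{"method": "drive_tool", "body": {"increments": [{"turn": [0,0,0],"translation": [-1,1,-3],"fingers": 0.6},{"turn": [0,0,0],"translation": [-1,1,-5],"fingers": 0.6},{"turn": [0,0,0],"translation": [-1,1,-6],"fingers": 0.6},{"turn": [0,0,0],"translation": [-1,1,-6],"fingers": 0.6},{"turn": [0,0,0],"translation": [-1,1,-6],"fingers": 0.6}]}}

```text
time_s: 10.12
position: [0.5794, -0.2631, 0.0222]
ee_rot: [2.357, 2.076, 0.0]
wrist_force: [-0.3, -0.3, -1.3]
finger_gap: 0.0357
finger_force: 12.0
```

{"method": "drive_tool", "body": {"increments": [{"turn": [0,0,0],"translation": [0,0,-1],"fingers": 0.6},{"turn": [0,0,0],"translation": [0,0,-2],"fingers": 0.6},{"turn": [0,0,0],"translation": [0,0,-3],"fingers": 0.6},{"turn": [0,0,0],"translation": [0,0,-3],"fingers": 0.6}]}}

```text
time_s: 10.45
position: [0.5792, -0.2631, 0.0189]
ee_rot: [2.358, 2.076, 0.0]
wrist_force: [0.5, -0.2, 0.2]
finger_gap: 0.0356
finger_force: 12.0
```

{"method": "drive_tool", "body": {"increments": [{"turn": [0,0,0],"translation": [0,0,0],"fingers": 0.0},{"turn": [0,0,0],"translation": [0,0,0],"fingers": 0.0},{"turn": [0,0,0],"translation": [0,0,0],"fingers": 0.0},{"turn": [0,0,0],"translation": [0,0,10],"fingers": 0.0},{"turn": [0,0,0],"translation": [0,0,50],"fingers": -0.6},{"turn": [0,0,0],"translation": [0,0,90],"fingers": -0.6},{"turn": [0,0,0.46],"translation": [-139,398,110],"fingers": -0.6},{"turn": [0,0,0.46],"translation": [-139,398,110],"fingers": -0.6},{"turn": [0,0,0.46],"translation": [-139,398,110],"fingers": -0.6},{"turn": [0,0,0.46],"translation": [-139,398,110],"fingers": -0.6},{"turn": [0,0,0.46],"translation": [-139,398,110],"fingers": -0.6},{"turn": [0,0,0.46],"translation": [-139,398,110],"fingers": -0.6}]}}

```text
time_s: 11.45
position: [0.4962, -0.0257, 0.1217]
ee_rot: [1.823, 2.557, 0.001]
wrist_force: [1.0, 0.9, 0.5]
finger_gap: 0.0752
finger_force: 0.0
```

```bash
python3 - <<'E'
from h import *
im,d,c=survey("scene",["eclair_choc_c"]); cv2.imwrite("pics/s4.png",cv2.resize(im[200:350,150:390],None,fx=2.5,fy=2.5))
survey("side",["eclair_choc_c"])
s=get_state(); print(s["time_s"],s["position"],s["ee_rot"])
E
```

```text
scene eclair_choc_c trace 0.73 [391.3, 123.8, 34.0, 27.7] rect [0.353 0.466 0.028 0.114] ang 6.2 top 0.037 n 400
scene eclair_choc_c trace 0.67 [193.1, 287.3, 50.4, 29.5] rect [ 0.584 -0.263  0.118  0.029] ang 84.3 top 0.044 n 707
scene eclair_choc_c trace 0.65 [328.3, 124.0, 38.9, 21.6] rect [0.223 0.305 0.11  0.037] ang 41.1 top 0.038 n 420
scene eclair_choc_c trace 0.51 [255.4, 233.7, 26.6, 32.1] rect [ 0.493 -0.091  0.084  0.087] ang 82.8 top 0.015 n 683
scene eclair_choc_c trace 0.30 [187.4, 284.6, 62.8, 44.7] rect [ 0.58  -0.262  0.15   0.065] ang 83.1 top 0.018 n 514
   place 0.78 [344. 132.] [0.2216 0.2982]
   place 0.70 [218. 301.] [ 0.5737 -0.2609]
   place 0.69 [409. 142.] [0.3555 0.4638]
side eclair_choc_c trace 0.89 [200.9, 171.7, 28.3, 28.2] rect [0.216 0.295 0.112 0.028] ang 42.3 top 0.038 n 467
side eclair_choc_c trace 0.67 [417.1, 257.7, 42.9, 54.4] rect [ 0.576 -0.266  0.118  0.033] ang 82.0 top 0.044 n 1065
side eclair_choc_c trace 0.50 [236.0, 145.8, 17.9, 19.6] rect [0.343 0.463 0.03  0.111] ang 5.9 top 0.038 n 244
   place 0.92 [216. 188.] [0.2174 0.2992]
   place 0.73 [437. 282.] [ 0.5831 -0.2582]
   place 0.50 [246. 157.] [0.3395 0.4538]
11.75 [ 0.49774919 -0.02817942  0.12144393] [1.82213447e+00 2.55687305e+00 4.18336801e-04]
```

View pics/s4.png

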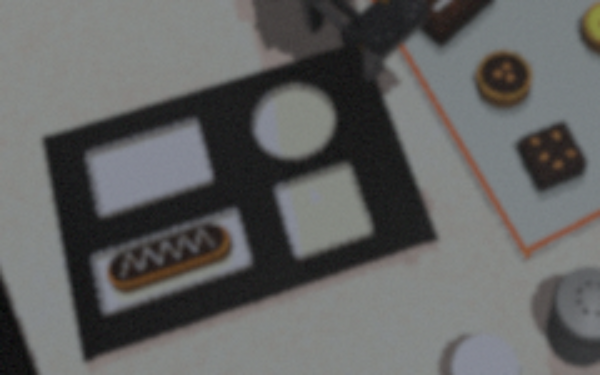

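The scene crop shows the eclair at (170,253) sitting flat inside the long liner. Next, the loaf.

{"method": "drive_tool", "body": {"grip_force": 15, "increments": [{"turn": [0,0,0],"translation": [-57,164,0],"fingers": -0.6},{"turn": [0,0,0],"translation": [-57,164,0],"fingers": -0.6},{"turn": [0,0,0],"translation": [-57,164,0],"fingers": -0.6},{"turn": [0,0,0],"translation": [-57,164,0],"fingers": -0.6},{"turn": [0,0,0],"translation": [-57,164,0],"fingers": -0.6},{"turn": [0,0,0],"translation": [-57,164,-40],"fingers": -0.6},{"turn": [0,0,0],"translation": [-57,164,-40],"fingers": -0.6},{"turn": [0,0,0],"translation": [-57,164,-40],"fingers": -0.6},{"turn": [0,0,0],"translation": [-57,164,-40],"fingers": -0.6}]}}

```text
time_s: 12.5
position: [0.441, 0.1356, 0.0812]
ee_rot: [1.825, 2.557, 0.0]
wrist_force: [-0.2, -0.6, 0.3]
finger_gap: 0.075
finger_force: 0.0
```

```bash
python3 - <<'E'
from h import *
im,d,c=survey("wrist",["loaf_c","tart_choc_c","brownie_c"]); cv2.imwrite("pics/w5.png",im)
s=get_state(); print(s["time_s"],s["position"],s["ee_rot"])
E
```

```text
wrist loaf_c trace 0.94 [289.6, 154.8, 68.7, 126.0] rect [0.439 0.135 0.048 0.095] ang 18.4 top 0.048 n 7488
   place 0.59 [328. 215.] [0.4408 0.1379]
wrist tart_choc_c trace 0.90 [410.0, 215.0, 68.3, 71.0] rect [0.554 0.143 0.048 0.061] ang 56.5 top 0.036 n 3074
   place 0.84 [442. 248.] [0.5492 0.1394]
wrist brownie_c trace 0.73 [497.5, 243.6, 49.3, 36.7] rect [0.571 0.167 0.026 0.182] ang 80.0 top 0.038 n 797
   place 0.61 [521. 281.] [0.6559 0.1325]
12.85 [0.4405997  0.13654004 0.08150165] [1.82265948e+00 2.55729275e+00 1.78679153e-03]
```

View pics/w5.png

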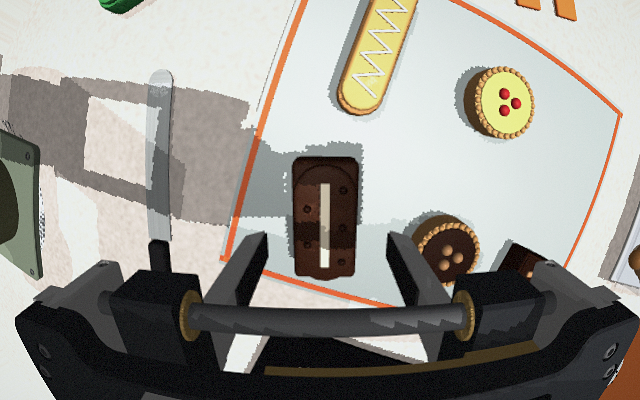

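Loaf at (325,216) is centred between the fingers at (250,265) and (405,265), with the tart clear of them. Descend and close.

{"method": "drive_tool", "body": {"increments": [{"turn": [0,0,0],"translation": [-1,-1,-35],"fingers": -0.6},{"turn": [0,0,0],"translation": [-1,-1,-58],"fingers": -0.6},{"turn": [0,0,0],"translation": [-1,-1,-64],"fingers": -0.6},{"turn": [0,0,0],"translation": [-1,-1,-64],"fingers": -0.6},{"turn": [0,0,0],"translation": [-1,-1,-64],"fingers": -0.6},{"turn": [0,0,0],"translation": [-1,-1,-64],"fingers": 0.4},{"turn": [0,0,0],"translation": [-1,-1,-64],"fingers": 0.4},{"turn": [0,0,0],"translation": [-1,-1,-64],"fingers": 0.4},{"turn": [0,0,0],"translation": [-1,-1,-64],"fingers": 0.4},{"turn": [0,0,0],"translation": [-1,-1,-64],"fingers": 0.4},{"turn": [0,0,0],"translation": [-1,-1,-64],"fingers": 0.4},{"turn": [0,0,0],"translation": [-1,-1,-64],"fingers": 0.4}]}}

```text
time_s: 13.85
position: [0.4395, 0.1359, 0.0175]
ee_rot: [1.822, 2.558, 0.001]
wrist_force: [-0.8, -0.6, 5.2]
finger_gap: 0.0498
finger_force: 15.0
```

{"method": "drive_tool", "body": {"increments": [{"turn": [0,0,0],"translation": [0,0,20],"fingers": 0.4},{"turn": [0,0,0],"translation": [0,0,55],"fingers": 0.4},{"turn": [0,0,0],"translation": [0,0,85],"fingers": 0.4},{"turn": [0,0,-0.46],"translation": [30,-385,90],"fingers": 0.4},{"turn": [0,0,-0.46],"translation": [30,-385,90],"fingers": 0.4},{"turn": [0,0,-0.46],"translation": [30,-385,90],"fingers": 0.4},{"turn": [0,0,-0.46],"translation": [30,-385,90],"fingers": 0.4},{"turn": [0,0,-0.46],"translation": [30,-385,90],"fingers": 0.4},{"turn": [0,0,-0.46],"translation": [30,-385,90],"fingers": 0.4},{"turn": [0,0,-0.46],"translation": [30,-385,90],"fingers": 0.4},{"turn": [0,0,-0.46],"translation": [30,-385,90],"fingers": 0.4},{"turn": [0,0,-0.46],"translation": [30,-385,90],"fingers": 0.4}]}}

```text
time_s: 14.85
position: [0.4672, -0.2398, 0.1059]
ee_rot: [-2.358, -2.075, 0.0]
wrist_force: [1.1, 0.6, -0.7]
finger_gap: 0.0498
finger_force: 15.0
```

{"method": "drive_tool", "body": {"increments": [{"turn": [0,0,0],"translation": [1,-15,0],"fingers": 0.4},{"turn": [0,0,0],"translation": [1,-15,0],"fingers": 0.4},{"turn": [0,0,0],"translation": [1,-15,0],"fingers": 0.4}]}}

```text
time_s: 15.1
position: [0.4682, -0.2528, 0.1057]
ee_rot: [-2.358, -2.072, -0.0]
wrist_force: [0.3, 0.9, -0.9]
finger_gap: 0.0497
finger_force: 15.0
```

```bash
python3 - <<'E'
from h import *
im,d,c=survey("wrist",["loaf_c","liner_loaf"]); cv2.imwrite("pics/w6.png",im)
s=get_state(); print(s["time_s"],s["position"],s["ee_rot"],s["wrist_force"])
E
```

```text
wrist loaf_c trace 0.64 [280.4, 168.1, 93.8, 143.1] rect [ 0.469 -0.247  0.081  0.048] ang 82.5 top 0.136 n 11826
   place 0.63 [328. 255.] [ 0.4631 -0.2965]
wrist liner_loaf trace 0.83 [280.7, 132.6, 90.2, 42.2] rect [ 0.474 -0.207  0.034  0.078] ang 82.6 top 0.016 n 2812
15.35 [ 0.46878812 -0.2511637   0.10623476] [-2.35480359e+00 -2.07785355e+00 -1.37937889e-05] [-0.02102614  0.30226795 -1.53095909]
```

{"method": "drive_tool", "body": {"increments": [{"turn": [0,0,0],"translation": [0,3,-30],"fingers": 0.4},{"turn": [0,0,0],"translation": [0,3,-58],"fingers": 0.4},{"turn": [0,0,0],"translation": [0,3,-72],"fingers": 0.4},{"turn": [0,0,0],"translation": [0,3,-79],"fingers": 0.4},{"turn": [0,0,0],"translation": [0,3,-79],"fingers": 0.4},{"turn": [0,0,0],"translation": [0,3,-79],"fingers": 0.4},{"turn": [0,0,0],"translation": [0,3,-79],"fingers": 0.4}]}}

```text
time_s: 15.93
position: [0.4702, -0.2506, 0.029]
ee_rot: [2.355, 2.075, 0.001]
wrist_force: [0.1, -0.3, -1.3]
finger_gap: 0.0501
finger_force: 15.0
```

{"method": "drive_tool", "body": {"increments": [{"turn": [0,0,0],"translation": [0,0,-2],"fingers": 0.4},{"turn": [0,0,0],"translation": [0,0,-4],"fingers": 0.4},{"turn": [0,0,0],"translation": [0,0,-6],"fingers": 0.4},{"turn": [0,0,0],"translation": [0,0,-6],"fingers": 0.4},{"turn": [0,0,0],"translation": [0,0,-6],"fingers": 0.4}]}}

```text
time_s: 16.35
position: [0.4689, -0.2502, 0.0216]
ee_rot: [2.358, 2.076, 0.0]
wrist_force: [0.8, 0.8, -1.7]
finger_gap: 0.0502
finger_force: 15.0
```

{"method": "drive_tool", "body": {"increments": [{"turn": [0,0,0],"translation": [0,0,-1],"fingers": 0.4},{"turn": [0,0,0],"translation": [0,0,-1.5],"fingers": 0.4},{"turn": [0,0,0],"translation": [0,0,-1.5],"fingers": 0.4}]}}

```text
time_s: 16.6
position: [0.469, -0.2502, 0.0215]
ee_rot: [-2.358, -2.076, 0.0]
wrist_force: [-3.0, 2.7, 9.4]
finger_gap: 0.0498
finger_force: 15.0
```

{"method": "drive_tool", "body": {"grip_force": 12, "increments": [{"turn": [0,0,0],"translation": [0,0,0],"fingers": -0.3},{"turn": [0,0,0],"translation": [0,0,0],"fingers": -0.3},{"turn": [0,0,0],"translation": [0,0,0],"fingers": -0.3},{"turn": [0,0,0],"translation": [0,0,10],"fingers": -0.3},{"turn": [0,0,0],"translation": [0,0,50],"fingers": -0.6},{"turn": [0,0,0],"translation": [0,0,90],"fingers": -0.6},{"turn": [0,0,0.06],"translation": [187,383,95],"fingers": -0.6},{"turn": [0,0,0.06],"translation": [187,383,95],"fingers": -0.6},{"turn": [0,0,0.06],"translation": [187,383,95],"fingers": -0.6},{"turn": [0,0,0.06],"translation": [187,383,95],"fingers": -0.6},{"turn": [0,0,0.06],"translation": [187,383,95],"fingers": -0.6},{"turn": [0,0,0.06],"translation": [187,383,95],"fingers": -0.6}]}}

```text
time_s: 17.6
position: [0.5794, -0.0236, 0.1138]
ee_rot: [2.294, 2.145, 0.001]
wrist_force: [0.9, -0.4, 0.6]
finger_gap: 0.0753
finger_force: 0.0
```

```bash
python3 - <<'E'
from h import *
im,d,c=survey("side",["loaf_c","brownie_c","eclair_choc_c"]); 
cv2.imwrite("pics/s7.png",cv2.resize(im[200:350,320:500],None,fx=3,fy=3))
s=get_state(); print(s["time_s"],s["position"],s["ee_rot"])
E
```

```text
side loaf_c trace 0.78 [367.4, 271.9, 38.8, 46.5] rect [ 0.466 -0.253  0.091  0.048] ang 85.0 top 0.053 n 1257
side loaf_c trace 0.71 [382.8, 226.5, 44.8, 30.5] rect [ 0.597 -0.105  0.086  0.084] ang 83.2 top 0.017 n 865
   place 0.77 [389. 293.] [ 0.4738 -0.2501]
side brownie_c trace 0.69 [368.9, 172.4, 20.3, 23.2] rect [0.652 0.133 0.055 0.051] ang 89.3 top 0.040 n 291
   place 0.81 [377. 181.] [0.6603 0.1457]
side eclair_choc_c trace 0.97 [200.7, 173.0, 29.8, 30.0] rect [0.215 0.296 0.111 0.026] ang 40.2 top 0.038 n 464
side eclair_choc_c trace 0.80 [416.9, 258.9, 43.4, 51.4] rect [ 0.576 -0.268  0.111  0.034] ang 81.4 top 0.044 n 1025
side eclair_choc_c trace 0.63 [238.7, 144.9, 18.2, 22.4] rect [0.342 0.46  0.031 0.106] ang 7.1 top 0.039 n 244
   place 0.87 [248. 155.] [0.3506 0.4627]
   place 0.63 [438. 282.] [ 0.5859 -0.2584]
   place 0.37 [387. 293.] [ 0.4744 -0.2436]
17.95 [ 0.57807813 -0.0267151   0.11296719] [-2.29619392e+00 -2.14387681e+00  9.83599070e-04]
```

View pics/s7.png

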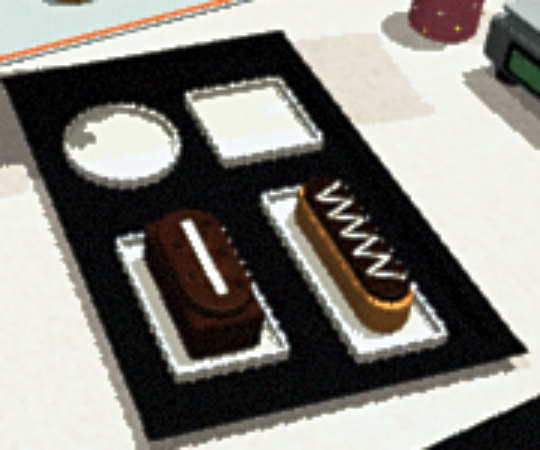

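The side crop shows the loaf (205,285) and eclair (355,255) both flat in their liners. Moving over the brownie.

{"method": "drive_tool", "body": {"increments": [{"turn": [0,0,0],"translation": [78,160,-5],"fingers": -0.6},{"turn": [0,0,0],"translation": [78,160,-5],"fingers": -0.6},{"turn": [0,0,0],"translation": [78,160,-5],"fingers": -0.6},{"turn": [0,0,0],"translation": [78,160,-5],"fingers": -0.6},{"turn": [0,0,0],"translation": [78,160,-5],"fingers": -0.6},{"turn": [0,0,0],"translation": [78,160,-35],"fingers": -0.6},{"turn": [0,0,0],"translation": [78,160,-35],"fingers": -0.6},{"turn": [0,0,0],"translation": [78,160,-35],"fingers": -0.6}]}}

```text
time_s: 18.62
position: [0.654, 0.1326, 0.0755]
ee_rot: [-2.294, -2.141, 0.008]
wrist_force: [0.2, -0.5, -0.8]
finger_gap: 0.075
finger_force: 0.0
```

```bash
python3 - <<'E'
from h import *
im,d,c=survey("wrist",["tart_choc_c","brownie_c"]); cv2.imwrite("pics/w8.png",im)
s=get_state(); print(s["time_s"],s["position"],s["ee_rot"])
E
```

```text
wrist tart_choc_c trace 0.81 [166.7, 178.9, 78.1, 76.9] rect [0.552 0.138 0.062 0.061] ang 76.7 top 0.035 n 4333
   place 0.55 [206. 218.] [0.5506 0.1375]
wrist brownie_c trace 0.84 [293.4, 174.1, 75.3, 78.7] rect [0.658 0.137 0.055 0.055] ang 86.2 top 0.039 n 5406
   place 0.70 [330. 212.] [0.6562 0.137 ]
18.8667 [0.65751765 0.13345901 0.0796388 ] [2.29515803 2.14300178 0.00274115]
```

View pics/w8.png

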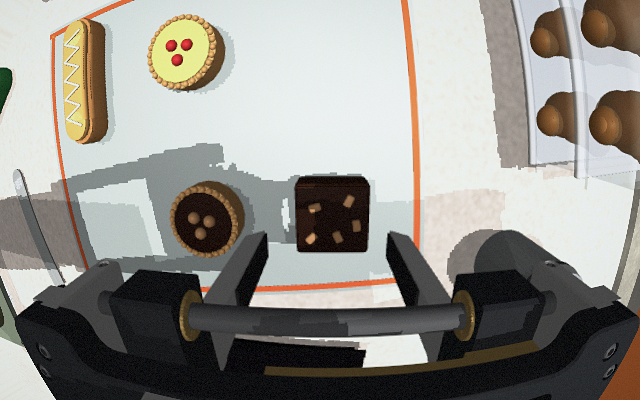

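Brownie at (331,214) is square between the fingers, and the tart (206,218) has about 25 mm clearance. Descend and close.

{"method": "drive_tool", "body": {"increments": [{"turn": [0,0,0],"translation": [1,3,-35],"fingers": -0.6},{"turn": [0,0,0],"translation": [1,3,-56],"fingers": -0.6},{"turn": [0,0,0],"translation": [1,3,-62],"fingers": -0.6},{"turn": [0,0,0],"translation": [1,3,-62],"fingers": -0.6},{"turn": [0,0,0],"translation": [1,3,-62],"fingers": -0.6},{"turn": [0,0,0],"translation": [1,3,-62],"fingers": 0.3},{"turn": [0,0,0],"translation": [1,3,-62],"fingers": 0.3},{"turn": [0,0,0],"translation": [1,3,-62],"fingers": 0.3},{"turn": [0,0,0],"translation": [1,3,-62],"fingers": 0.3},{"turn": [0,0,0],"translation": [1,3,-62],"fingers": 0.3},{"turn": [0,0,0],"translation": [1,3,-62],"fingers": 0.3}]}}

```text
time_s: 19.78
position: [0.6587, 0.1377, 0.0176]
ee_rot: [2.294, 2.145, 0.003]
wrist_force: [-0.6, -0.8, 5.6]
finger_gap: 0.0564
finger_force: 12.0
```

{"method": "drive_tool", "body": {"increments": [{"turn": [0,0,0],"translation": [0,0,20],"fingers": 0.3},{"turn": [0,0,0],"translation": [0,0,55],"fingers": 0.3},{"turn": [0,0,0],"translation": [0,0,85],"fingers": 0.3},{"turn": [0,0,-0.06],"translation": [-61,-243,85],"fingers": 0.3},{"turn": [0,0,-0.06],"translation": [-61,-243,85],"fingers": 0.3},{"turn": [0,0,-0.06],"translation": [-61,-243,85],"fingers": 0.3},{"turn": [0,0,-0.06],"translation": [-61,-243,85],"fingers": 0.3},{"turn": [0,0,-0.06],"translation": [-61,-243,85],"fingers": 0.3},{"turn": [0,0,-0.06],"translation": [-61,-243,85],"fingers": 0.3},{"turn": [0,0,-0.06],"translation": [-61,-243,85],"fingers": 0.3},{"turn": [0,0,-0.06],"translation": [-61,-243,50],"fingers": 0.3},{"turn": [0,0,-0.06],"translation": [-61,-243,50],"fingers": 0.3}]}}

```text
time_s: 20.78
position: [0.5921, -0.1051, 0.0606]
ee_rot: [-2.354, -2.068, 0.008]
wrist_force: [-1.9, 0.9, -2.8]
finger_gap: 0.0556
finger_force: 12.0
```

```bash
python3 - <<'E'
from h import *
im,d,c=survey("wrist",["brownie_c","liner_square"]); cv2.imwrite("pics/w9.png",im)
s=get_state(); print(s["time_s"],s["position"],s["ee_rot"],s["wrist_force"])
E
```

```text
wrist brownie_c trace 0.59 [277.1, 203.7, 98.5, 94.8] rect [ 0.592 -0.106  0.057  0.055] ang 82.3 top 0.082 n 8888
   place 0.60 [329. 249.] [ 0.5901 -0.1251]
wrist liner_square trace 0.63 [280.2, 163.7, 110.6, 71.3] rect [ 0.602 -0.089  0.054  0.086] ang 79.6 top 0.016 n 4103
21.0333 [ 0.59765943 -0.10487666  0.06709971] [2.35551824e+00 2.07644939e+00 1.54060313e-03] [-0.27141701 -0.11566246 -1.35378562]
```

View pics/w9.png

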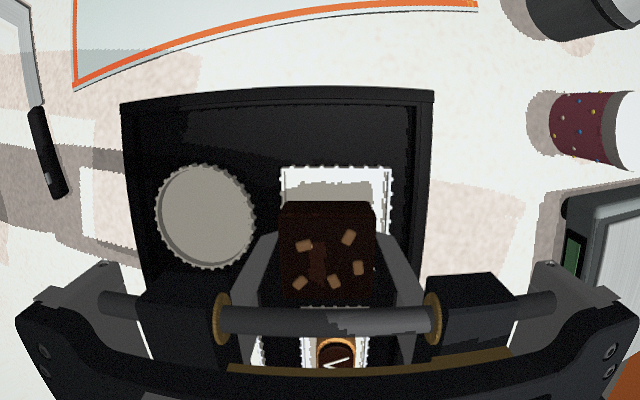

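Brownie (327,250) is over the square liner (335,205) with sides parallel. Lowering.

{"method": "drive_tool", "body": {"increments": [{"turn": [0,0,0],"translation": [0,0,-20],"fingers": 0.3},{"turn": [0,0,0],"translation": [0,0,-34],"fingers": 0.3},{"turn": [0,0,0],"translation": [0,0,-41],"fingers": 0.3},{"turn": [0,0,0],"translation": [0,0,-41],"fingers": 0.3},{"turn": [0,0,0],"translation": [0,0,-41],"fingers": 0.3},{"turn": [0,0,0],"translation": [0,0,-41],"fingers": 0.3}]}}

```text
time_s: 21.53
position: [0.5978, -0.1056, 0.0263]
ee_rot: [2.356, 2.075, 0.002]
wrist_force: [0.7, -0.1, -1.6]
finger_gap: 0.0559
finger_force: 12.0
```

{"method": "drive_tool", "body": {"increments": [{"turn": [0,0,0],"translation": [0,0,-2],"fingers": 0.3},{"turn": [0,0,0],"translation": [0,0,-4],"fingers": 0.3},{"turn": [0,0,0],"translation": [0,0,-4],"fingers": 0.3},{"turn": [0,0,0],"translation": [0,0,-4],"fingers": 0.3}]}}

```text
time_s: 21.87
position: [0.5973, -0.1057, 0.0215]
ee_rot: [2.357, 2.075, 0.001]
wrist_force: [0.6, 0.1, 0.4]
finger_gap: 0.056
finger_force: 12.0
```

{"method": "drive_tool", "body": {"increments": [{"turn": [0,0,0],"translation": [0,0,-0.7],"fingers": 0.3},{"turn": [0,0,0],"translation": [0,0,-0.7],"fingers": -0.4},{"turn": [0,0,0],"translation": [0,0,-0.7],"fingers": -0.4},{"turn": [0,0,0],"translation": [0,0,-0.7],"fingers": -0.4},{"turn": [0,0,0],"translation": [0,0,10],"fingers": -0.4},{"turn": [0,0,0],"translation": [0,0,50],"fingers": -0.7},{"turn": [0,0,0],"translation": [-10,40,70],"fingers": -0.7},{"turn": [0,0,0],"translation": [-46,244,70],"fingers": -0.7},{"turn": [0,0,0],"translation": [-46,244,70],"fingers": -0.7},{"turn": [0,0,0],"translation": [-46,244,70],"fingers": -0.7},{"turn": [0,0,0],"translation": [-46,244,70],"fingers": -0.7},{"turn": [0,0,0],"translation": [-46,244,70],"fingers": -0.7}]}}

```text
time_s: 22.87
position: [0.5507, 0.1378, 0.092]
ee_rot: [2.358, 2.075, 0.001]
wrist_force: [-0.2, 0.2, 0.5]
finger_gap: 0.0795
finger_force: 0.0
```

{"method": "drive_tool", "body": {"increments": [{"turn": [0,0,0],"translation": [0,0,0],"fingers": -0.7},{"turn": [0,0,0],"translation": [0,0,0],"fingers": -0.7}]}}

```text
time_s: 23.03
position: [0.5506, 0.1382, 0.0916]
ee_rot: [2.353, 2.081, 0.0]
wrist_force: [-0.4, -0.3, 0.4]
finger_gap: 0.08
finger_force: 0.0
```

```bash
python3 - <<'E'
from h import *
im,d,c=survey("wrist",["tart_choc_c"]); cv2.imwrite("pics/w10.png",im)
s=get_state(); print(s["time_s"],s["position"],s["ee_rot"])
im,d,c=survey("side",["brownie_c"]); cv2.imwrite("pics/s10.png",cv2.resize(im[120:350,230:500],None,fx=2.4,fy=2.4))
E
```

```text
wrist tart_choc_c trace 0.60 [290.3, 175.2, 76.2, 72.9] rect [0.552 0.137 0.062 0.06 ] ang 62.1 top 0.036 n 4306
   place 0.93 [326. 212.] [0.5493 0.1373]
23.1833 [0.55151111 0.1349852  0.0912721 ] [2.35848862e+00 2.07439473e+00 1.34288780e-04]
side brownie_c trace 0.82 [387.6, 223.8, 29.1, 28.3] rect [ 0.591 -0.111  0.051  0.052] ang 84.1 top 0.044 n 549
   place 0.81 [401. 235.] [ 0.5945 -0.0952]
   place 0.63 [386. 297.] [ 0.4668 -0.254 ]
```

View pics/s10.png

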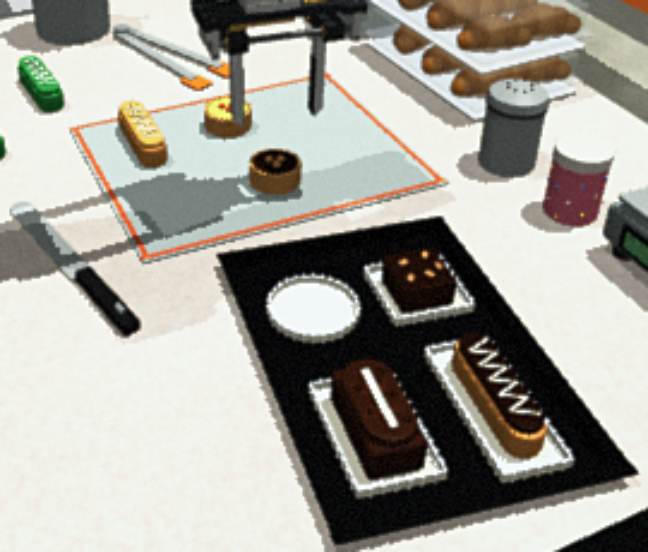

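The side crop shows the brownie (420,280) flat in the square liner, with the chocolate tart (275,170) below the gripper. Grasping the tart.

{"method": "drive_tool", "body": {"increments": [{"turn": [0,0,0],"translation": [1,0,-35],"fingers": -0.7},{"turn": [0,0,0],"translation": [1,0,-65],"fingers": -0.7},{"turn": [0,0,0],"translation": [1,0,-77],"fingers": -0.7},{"turn": [0,0,0],"translation": [1,0,-77],"fingers": -0.7},{"turn": [0,0,0],"translation": [1,0,-77],"fingers": -0.7},{"turn": [0,0,0],"translation": [1,0,-77],"fingers": 0.2},{"turn": [0,0,0],"translation": [1,0,-77],"fingers": 0.2},{"turn": [0,0,0],"translation": [1,0,-77],"fingers": 0.2},{"turn": [0,0,0],"translation": [1,0,-77],"fingers": 0.2},{"turn": [0,0,0],"translation": [1,0,-77],"fingers": 0.2},{"turn": [0,0,0],"translation": [1,0,-77],"fingers": 0.2}]}}

```text
time_s: 24.25
position: [0.5535, 0.1362, 0.0157]
ee_rot: [2.356, 2.075, 0.004]
wrist_force: [-1.1, -0.4, 6.0]
finger_gap: 0.0618
finger_force: 12.0
```

{"method": "drive_tool", "body": {"increments": [{"turn": [0,0,0],"translation": [0,0,20],"fingers": 0.2},{"turn": [0,0,0],"translation": [0,0,55],"fingers": 0.2},{"turn": [0,0,0],"translation": [0,0,70],"fingers": 0.2},{"turn": [0,0,0],"translation": [-64,-228,70],"fingers": 0.2},{"turn": [0,0,0],"translation": [-64,-228,70],"fingers": 0.2},{"turn": [0,0,0],"translation": [-64,-228,70],"fingers": 0.2},{"turn": [0,0,0],"translation": [-64,-228,70],"fingers": 0.2},{"turn": [0,0,0],"translation": [-64,-228,70],"fingers": 0.2},{"turn": [0,0,0],"translation": [-64,-228,70],"fingers": 0.2},{"turn": [0,0,0],"translation": [-64,-228,40],"fingers": 0.2},{"turn": [0,0,0],"translation": [-64,-228,40],"fingers": 0.2},{"turn": [0,0,0],"translation": [-64,-228,40],"fingers": 0.2}]}}

```text
time_s: 25.25
position: [0.486, -0.0914, 0.0526]
ee_rot: [-2.356, -2.072, 0.003]
wrist_force: [-0.5, 0.4, -1.3]
finger_gap: 0.0624
finger_force: 12.0
```

```bash
python3 - <<'E'
from h import *
im,d,c=survey("wrist",["tart_choc_c","liner_round"]); cv2.imwrite("pics/w11.png",im)
s=get_state(); print(s["time_s"],s["position"],s["ee_rot"],s["wrist_force"],s["finger_gap"])
E
```

```text
wrist tart_choc_c trace 0.95 [273.6, 190.8, 108.9, 105.0] rect [ 0.486 -0.09   0.061  0.062] ang 39.7 top 0.072 n 8424
   place 0.78 [323. 243.] [ 0.4812 -0.1043]
wrist liner_round trace 0.78 [272.2, 160.5, 120.0, 70.7] rect [ 0.492 -0.073  0.054  0.089] ang 82.4 top 0.016 n 3605
25.5 [ 0.48919725 -0.09141466  0.05501652] [2.35472541e+00 2.07690107e+00 1.58538781e-03] [ 0.4048637   0.36477218 -1.14800482] 0.061584578318275095
```

View pics/w11.png

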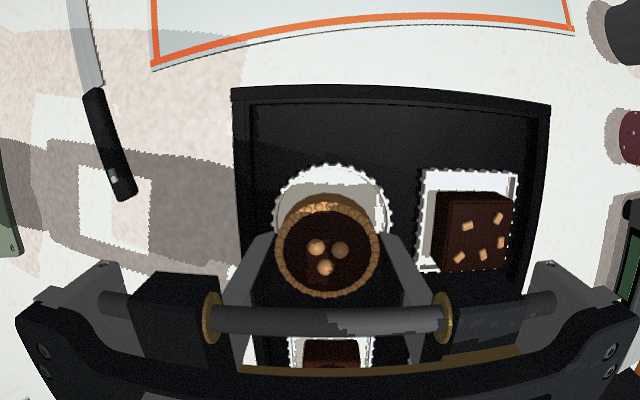

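Tart (327,243) is held level over the round liner (332,215). Lowering.

{"method": "drive_tool", "body": {"increments": [{"turn": [0,0,0],"translation": [0,0,-15],"fingers": 0.2},{"turn": [0,0,0],"translation": [0,0,-25],"fingers": 0.2},{"turn": [0,0,0],"translation": [0,0,-30],"fingers": 0.2},{"turn": [0,0,0],"translation": [0,0,-30],"fingers": 0.2},{"turn": [0,0,0],"translation": [0,0,-30],"fingers": 0.2},{"turn": [0,0,0],"translation": [0,0,-30],"fingers": 0.2}]}}

```text
time_s: 26.0
position: [0.4884, -0.092, 0.0243]
ee_rot: [2.357, 2.076, 0.0]
wrist_force: [0.3, 0.4, -0.6]
finger_gap: 0.0619
finger_force: 12.0
```

{"method": "drive_tool", "body": {"increments": [{"turn": [0,0,0],"translation": [0,0,-2],"fingers": 0.2},{"turn": [0,0,0],"translation": [0,0,-4],"fingers": 0.2},{"turn": [0,0,0],"translation": [0,0,-4],"fingers": 0.2},{"turn": [0,0,0],"translation": [0,0,-4],"fingers": 0.2}]}}

```text
time_s: 26.33
position: [0.488, -0.092, 0.0199]
ee_rot: [-2.358, -2.076, 0.0]
wrist_force: [0.8, -0.0, -1.1]
finger_gap: 0.0617
finger_force: 12.0
```

{"method": "drive_tool", "body": {"increments": [{"turn": [0,0,0],"translation": [0,0,-0.7],"fingers": 0.2},{"turn": [0,0,0],"translation": [0,0,-1.3],"fingers": 0.2},{"turn": [0,0,0],"translation": [0,0,-1.3],"fingers": 0.2}]}}

```text
time_s: 26.58
position: [0.4882, -0.092, 0.0197]
ee_rot: [-2.358, -2.076, 0.0]
wrist_force: [-4.0, 0.6, 7.5]
finger_gap: 0.0615
finger_force: 12.0
```

{"method": "drive_tool", "body": {"increments": [{"turn": [0,0,0],"translation": [0,0,0],"fingers": -0.6},{"turn": [0,0,0],"translation": [0,0,0],"fingers": -0.6},{"turn": [0,0,0],"translation": [0,0,0],"fingers": -0.6},{"turn": [0,0,0],"translation": [0,0,10],"fingers": -0.6},{"turn": [0,0,0],"translation": [0,0,50],"fingers": -0.6},{"turn": [0,0,0],"translation": [0,0,90],"fingers": -0.6},{"turn": [0,0,0],"translation": [0,0,130],"fingers": -0.6},{"turn": [0,0,0],"translation": [-60,120,200],"fingers": -0.6},{"turn": [0,0,0],"translation": [-60,120,200],"fingers": -0.6},{"turn": [0,0,0],"translation": [-60,120,200],"fingers": -0.6},{"turn": [0,0,0],"translation": [-60,120,200],"fingers": -0.6},{"turn": [0,0,0],"translation": [-60,120,200],"fingers": -0.6}]}}

```text
time_s: 27.58
position: [0.4282, 0.031, 0.2224]
ee_rot: [2.351, 2.079, 0.008]
wrist_force: [-0.4, 0.4, -0.3]
finger_gap: 0.0752
finger_force: 0.0
```

```bash
python3 - <<'E'
from h import *
im,d,c=survey("side",["eclair_caramel_c","tart_custard_c","tart_choc_c"]); cv2.imwrite("pics/s12.png",cv2.resize(im[120:350,230:500],None,fx=2.4,fy=2.4))
s=get_state(); print(s["time_s"],s["position"])
E
```

```text
side eclair_caramel_c trace 0.78 [278.2, 162.1, 19.8, 25.0] rect [0.431 0.279 0.124 0.032] ang 89.6 top 0.041 n 316
   place 0.68 [292. 176.] [0.4389 0.2718]
side tart_custard_c trace 0.84 [317.7, 162.3, 14.4, 18.9] rect [0.546 0.272 0.049 0.054] ang 75.6 top 0.037 n 220
side tart_custard_c trace 0.34 [368.0, 273.0, 39.5, 46.5] rect [ 0.467 -0.253  0.091  0.048] ang 81.9 top 0.053 n 1328
   place 0.52 [328. 170.] [0.5571 0.269 ]
side tart_choc_c trace 0.63 [348.3, 229.9, 25.5, 34.2] rect [ 0.486 -0.094  0.06   0.055] ang 0.1 top 0.040 n 542
   place 0.96 [359. 243.] [ 0.4911 -0.0783]
27.9333 [0.42792356 0.02712041 0.21761247]
```

View pics/s12.png

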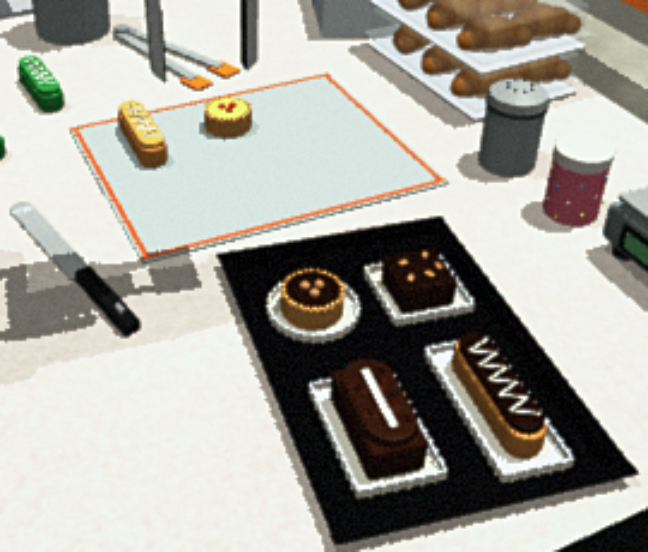

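All four pastries sit flat in their liners: tart (313,300), brownie (420,280), loaf (380,420) and eclair (500,400). The caramel eclair and custard tart are where they were. Handing in.

```bash
python3 -c "
from workcell import bot
print(bot.sign_off())"
```

```text
the job is handed in; nothing more can be done
None
```

I set all four chocolate pastries flat and right way up in their matching liners, left the caramel eclair and custard tartlet where they lay, and handed the job in at about 28 s.

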